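Lock the stub shaft with a hitch pin

TASK

Lock the link arm on the stand's square stub shaft: take the larger of the two hitch pins, the one whose loop is wide enough for the shaft, out of the wooden rack and push it down through the shaft's cross hole until its collar sits on the shaft, loop towards the free end. Then swing its loop down over the free end of the shaft until the loop's crossbar is lower than the middle of the shaft's end face, and let go. Leave the small pin in the rack.

Things in the scene. Friction and masses are not known exactly. Their poses are not given: they have to be found in the camera images.
- hitch_pin: (mm) Larger steel pin, upright in a wooden rack 64 high, holes 130 apart. Origin: centre of collar's underside (collar 34 wide, 6 thick), z up. Shank 12 wide, 48 long, last 16 tapered. Grip tab 18 to 54 above origin, 14 thick along y, 20 along x: grip its y flats, fingertips 27+ above origin to clear the loop. Wire loop 55 wide, 76 long, hinged 9 above origin about y, points to pin's -x. 0.2 kg.
- loop_bar (a point): (mm) Middle of the 5 thick crossbar at the far end of the larger pin's loop. The loop's stiff hinge stays where it is put: at first about 35 deg above level (bar 62 to 68 to the pin's -x, 43 to 53 above its origin), and it swings down to a stop 55 deg below level. Under 2 N straight down on the bar, 66 from the pin's axis, moves it.
- cross_hole (a point): (mm) Centre of the hole's upper mouth, in the top of the square steel shaft (32 x 32, top 90 above bench) that sticks out level from the grey stand. Hole round, 19 wide, chamfered, straight down through the shaft, 24 from its free end. x runs along the shaft away from the free end (free end at -x), z up. A pin in place has these same axes. The stand is fixed, left or right of the rack.
- small_pin: (mm) Smaller steel hitch pin (8 wide shank, 24 wide collar, loop 30 wide and 42 long, too narrow for the shaft), upright in the rack's other hole. Origin and axes as for the larger pin. It stays in the rack.

How it is judged:
On the way, in this order (a step that is already met when the one before it is completed fails the run):
1. the larger pin is home in the cross hole, its collar on the shaft (z of hitch_pin in the frame of cross_hole between -0.006 and 0.006 m and horizontal distance between hitch_pin and cross_hole below 0.01 m and angle between hitch_pin's own z axis and vertical below 0.2 rad), for 0.2 s.
2. its loop is down over the shaft's free end (x of loop_bar in the frame of cross_hole below -0.024 m and z of loop_bar in the frame of cross_hole below -0.014 m and y of loop_bar in the frame of cross_hole between -0.02 and 0.02 m), for 0.2 s.
At the end, for the whole second after the job is handed in: The larger pin rests in the cross hole, origin within 10 mm sideways and 6 mm in height of the hole's mouth, upright within 0.2 rad; its loop's crossbar is beyond the shaft's free end, within 20 mm of the shaft's centre line and over 14 mm below its top (all of step 1 and all of step 2 and linear speed of hitch_pin below 0.02 m/s); the robot touches nothing.
It fails at once if the small pin is taken out of or shaken about in the rack (moved over 20 mm) (distance of small_pin from where it was at the start of the episode above 0.02 m).
It also fails if it takes over 46 s, if anything falls off the work surface, if the arm or the gripper's body presses on something with over 40 N, if the wrist force passes 120 N, or if a joint passes its speed limit or range.

ROBOT

A 6-joint arm with a two-finger parallel gripper is mounted at the origin on a cart in front of the work surface, level with it; the furniture and walls round the work are solid. World frame = base frame: x ahead of the robot, y to its left, z up, the work surface at z = 0. Lengths are in m, angles in rad, forces in N, time in s.
With the tool pointing down it reaches from about 0.325 to 0.925 m from the base axis. Payload 3.1 kg.
Tool frame: the origin (TCP) lies between the finger pads; the fingertips stand 22 mm ahead of it and the grasp point (between the pads) lies 3 mm ahead of it (arm.finger_overhang is the distance from the TCP to the fingertips, in m); z points along the fingers, y is the line along which they close (so a half turn about z gives the same grasp; the last joint's range is limited). The gripper opens to 85 mm and grips with 20 to 120 N. Pads are 22 mm wide; open, the fingers measure 114 mm over their backs; the gripper's body (76 mm by 85 mm) begins 54 mm behind the grasp point. The pads swing forward as they close: fully open they stand 13 mm farther back than shut.
Start: joints at [-1.431, 0.217, 1.613, -0, 1.311, -0.112], TCP at [0.156, -0.605, 0.253] pointing down, gripper open.
Joint ranges: [-2.75, 2.75], [-0.78, 2.1], [0.31, 2.55], [-1.13, 4.27], [0.13, 2.63], [-2.58, 2.58]. Speed limits (rad/s): [2.79, 2.79, 3.14, 3.14, 3.14, 3.14].

INTERFACE

Orientations are given as a rotation vector (axis times angle).
In Python, from workcell import arm, vision gives the robot as it stands.
- The arm moves only by the tool move_arm, never from a script. Its argument "deltas" is a list of rows, each an object with "angular": the turn, a rotation vector about the tool's x, y, z in degrees, a list of three; "xyz": the shift along the tool's x, y, z in cm, a list of three; "jaw": the opening in per cent of the stroke, from 0 (shut) to 100 (fully open). In form: [{"angular": [wx, wy, wz], "xyz": [tx, ty, tz], "jaw": jaw}, ...]. A call has exactly 8 rows; each row shifts and turns the commanded pose from where the row before left it, along the tool's axes as they then stand; what a row does not reach is not made up. A row lasts 1/12 s, in which the tool goes at most 41.7 mm and 7.16 degrees, less where a joint would pass 70% of its speed; a pose out of reach is approached as far as the arm can. A call with a gripper value outside its range is refused whole. The fingers move at their own pace and stop on an object; "newtons" is the grip in N (left out, the last holds). Time passes only in rows, so rows that do not move let the fingers close, or fill a call up. It gives the time, the measured TCP pose, the force, the opening and the grip force at its end, in the units of the state.
- arm.get_state(): the state, without advancing time (a new reading comes with each control period).
- vision.get_image(name): name is "scene" or "side" or "wrist"; returns a dict with "img" (400x640x3 uint8, red, green, blue), "vertical_fov" (degrees; the focal length in pixels is half the picture's height over the tangent of half this angle, whatever the lens; pixels are square), "cx", "cy" (the principal point, pixels), "k1" (the pictures are not rectified: a ray, as slopes to the right and down, at radius r is drawn at 1 + k1 r^2 times it, then the intrinsics apply), "camera_from_world" (4x4, takes a point from world to camera coordinates); the wrist camera has in their place "mount" (4x4, takes a point from camera to tool coordinates, whose origin is the TCP and whose axes are the flange's). Camera axes: x right, y down, z forward; pixel columns grow to the right and rows downward; lengths in m; the calibration is good to about 2 mm. A picture is of the moment at which its call begins: read the wrist's pose just before it. There is no depth.
- arm.close_job(): hands the job in; it is judged then, once.
The state is a dict: "time_s": time; "joints": joint angles; "qd": joint speeds; "effort": joint torques, N m; "tool_pos": TCP position; "tool_rot": TCP orientation; "contact_force": force on the tool from outside, world axes, zero at the start; "ft_torque": the same for the moment, N m; "grip_width": opening from 0.0 (shut) to 1.0 (fully open); "grip_force": force on a finger pad.
Only numpy, scipy, OpenCV 4.12 (cv2) and the standard library are available. Lean on these libraries where they do the work, as an engineer would, in place of code of your own. Each camera call takes 0.05 s, during which the arm holds its last target. There are 200 camera calls.

## Working session

There is one attempt and no reset: what is moved stays moved. The work goes in short steps, Python scripts to look and compute and a tool call to move; the robot and the scene stay as the last step left them, time stands still between calls to the robot, and variables do not carry over. Pictures are saved under pics/ and viewed, at most 10 in all, crops included, and the job is handed in when it is done.

Besides the shell and the picture viewer there is one more tool, called as name([rows], argument=value, ...), one row to a line, values as JSON. move_arm: Moves the arm, as the interface text tells. Its arguments: {"type":"object","properties":{"deltas":{"type":"array","items":{"type":"object","properties":{"angular":{"type":"array","items":{"type":"number"}},"xyz":{"type":"array","items":{"type":"number"}},"jaw":{"type":"number"}}}},"newtons":{"type":"number"}},"required":["deltas"]}

```bash
mkdir -p pics; cat > h.py <<'E'
import numpy as np,cv2
from scipy.spatial.transform import Rotation as R
from workcell import arm,vision
def grab(n,f=None):
    s=arm.get_state(); d=vision.get_image(n)
    if n=='wrist':
        T=np.eye(4);T[:3,:3]=R.from_rotvec(s['tool_rot']).as_matrix();T[:3,3]=s['tool_pos']
        d['wc']=T@np.array(d['mount'])
    else: d['wc']=np.linalg.inv(np.array(d['camera_from_world']))
    if f: cv2.imwrite('pics/'+f,d['img'][:,:,::-1])
    np.save('pics/last_'+n+'.npy',d,allow_pickle=True)
    return d
def load(n): return np.load('pics/last_'+n+'.npy',allow_pickle=True).item()
def K(d):
    f=d['img'].shape[0]/2/np.tan(np.radians(d['vertical_fov'])/2)
    return np.array([[f,0,d['cx']],[0,f,d['cy']],[0,0,1.]]),np.array([d['k1'],0,0,0.])
def ray(d,p):
    k,c=K(d);u=cv2.undistortPoints(np.array([[p]],float),k,c)[0,0]
    v=d['wc'][:3,:3]@np.array([u[0],u[1],1]);return d['wc'][:3,3],v/np.linalg.norm(v)
def onz(d,p,z):
    o,v=ray(d,p);return o+v*(z-o[2])/v[2]
def tri(*a):
    A=np.zeros((3,3));b=np.zeros(3)
    for d,p in a:
        o,v=ray(d,p);M=np.eye(3)-np.outer(v,v);A+=M;b+=M@o
    x=np.linalg.solve(A,b);return x,[float(np.linalg.norm(np.cross(x-ray(d,p)[0],ray(d,p)[1]))) for d,p in a]
def proj(d,X):
    k,c=K(d);w=np.linalg.inv(d['wc']);return cv2.projectPoints(np.array(X,float).reshape(-1,1,3),cv2.Rodrigues(w[:3,:3])[0],w[:3,3],k,c)[0][:,0]
E
python3 - <<'E'
from h import *
a=grab('scene','s0.png');b=grab('side','e0.png');w=grab('wrist','w0.png')
for d in(a,b,w):print(d['wc'].round(3),d['k1'],d['vertical_fov'])
s=arm.get_state();print(s)
E
```

```text
[[-0.793 -0.441  0.42   0.151]
 [-0.609  0.575 -0.546  0.484]
 [-0.001 -0.689 -0.725  0.747]
 [ 0.     0.     0.     1.   ]] -0.02091902243431182 54.85691230803659
[[-0.969 -0.114  0.221  0.222]
 [-0.248  0.416 -0.875  1.112]
 [ 0.008 -0.902 -0.432  0.679]
 [ 0.     0.     0.     1.   ]] -0.08066176455338163 43.09404452629732
[[ 0.247 -0.924 -0.293  0.232]
 [-0.969 -0.236 -0.074 -0.585]
 [-0.001  0.302 -0.953  0.373]
 [ 0.     0.     0.     1.   ]] -0.02451846567335666 61.70597870775784
{'time_s': 0.15, 'joints': array([-1.43118679e+00,  2.17576919e-01,  1.61459579e+00,  6.48925498e-06,
        1.31133256e+00, -1.12175251e-01]), 'qd': array([-0.00175631, -0.00322142, -0.00449532,  0.00108711,  0.00053474,
       -0.00091483]), 'effort': array([-5.75555168e-04, -3.97449160e+01, -3.04414701e+01, -1.78483760e-04,
        5.87623450e-03,  1.07021660e-05]), 'tool_pos': array([ 0.15566191, -0.60468342,  0.25225488]), 'tool_rot': array([-3.11483307e+00, -3.94216001e-01,  3.13417738e-05]), 'contact_force': array([-0.23557988, -0.0837076 ,  0.60957646]), 'ft_torque': array([0.02112881, 0.0383306 , 0.02880767]), 'grip_force': 0.0, 'grip_width': 0.9985759761942514}
```

View pics/s0.png

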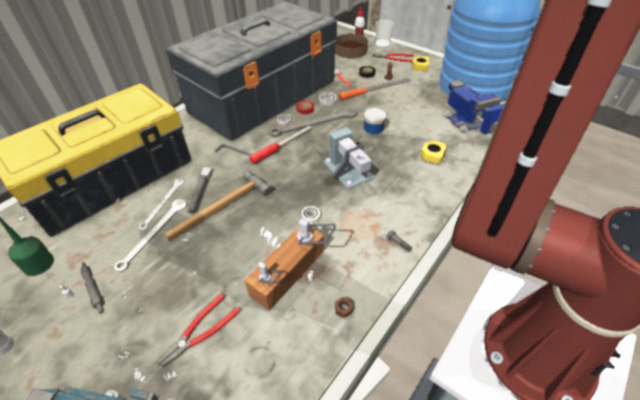

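View pics/e0.png

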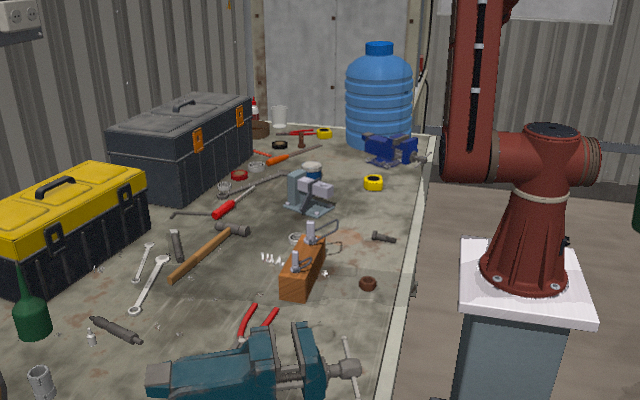

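The scene view shows the rack at about (290,265), with the large pin near (307,230) and the small pin near (265,270), and the stand and shaft near (350,155). In the side view they are at (305,265) and (310,190). I'll enlarge these areas.

```bash
python3 - <<'E'
from h import *
a=load('scene');b=load('side')
A=cv2.resize(a['img'][115:315,240:380],None,fx=3,fy=3,interpolation=3)[:,:,::-1]
B=cv2.resize(b['img'][155:310,265:355],None,fx=3.87,fy=3.87,interpolation=3)[:,:,::-1]
A=A[:600];B=cv2.resize(B,(348,600))
cv2.imwrite('pics/c0.png',np.hstack([A,B]))
for n,d,p in(('bigS',a,(305,240)),('smS',a,(265,282)),):
  print(n,onz(d,p,.064))
for p in ((357,157),): print(onz(a,p,.09))
for p in ((318,189),): print(onz(b,p,.09))
print(onz(b,(310,243),.064),onz(b,(294,268),.064))
E
```

```text
bigS [0.50478904 0.09934049 0.064     ]
smS [0.50111613 0.23084161 0.064     ]
[ 0.55670821 -0.17796775  0.09      ]
[ 0.55615148 -0.15262359  0.09      ]
[0.508322   0.10112511 0.064     ] [0.51284123 0.21517813 0.064     ]
```

View pics/c0.png

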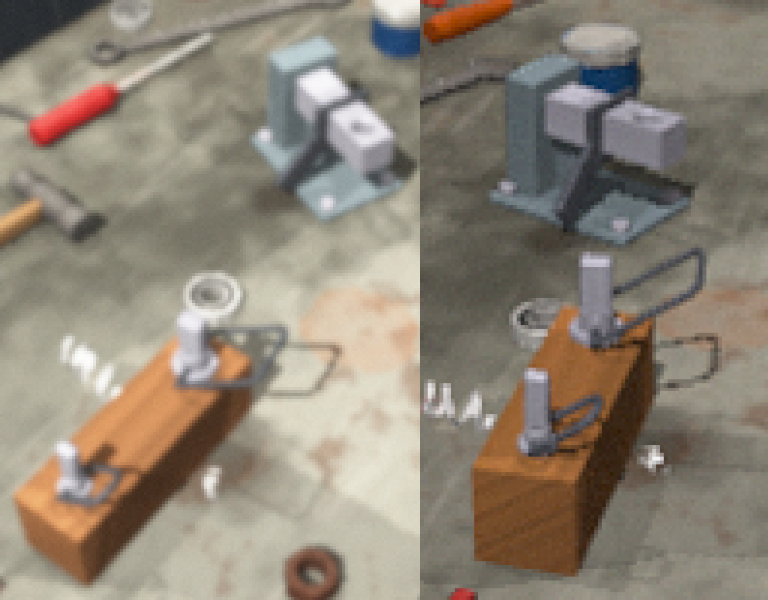

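The crop shows:
- **Hole mouth:** about scene (361.7,156) and side (327,186).
- **Big pin tab top:** scene (304,221) and side (310.7,221.7).
- **Loop bar:** scene (332,233) and side (337,225).

Now I'll triangulate these points.

```bash
python3 - <<'E'
from h import *
a=load('scene');b=load('side')
L=lambda u,v:(240+u/3,115+v/3)
Q=lambda u,v:(265+(u-420)/3.87,155+v/3.87)
for n,l,r in(('hole',(365,123),(659,120)),('tabtop',(192,318),(597,257)),('collar',(195,362),(597,328)),('bar',(275,356),(700,268)),('smtop',(66,448),(537,373)),('smcol',(72,488),(537,440)),
 ('endcornerNear',(362,142),(675,133)),('endcornerFar',(395,130),(687,122)), ('shaftback', (345,97),(623,105))):
  X,e=tri((a,L(*l)),(b,Q(*r)));print(n,X.round(4),np.round(e,4))
for n,z,l in(('hole',.09,(365,123)),('tab',.118,(192,318)),('ecn',.09,(362,142)),('ecf',.09,(395,128)),('barA',.112,(287,328)),('barB',.112,(262,382))):print(n,onz(a,L(*l),z).round(4))
for n,z,l in(('hole',.09,(659,120)),('tab',.118,(597,257))):print(n,onz(b,Q(*l),z).round(4))
E
```

```text
hole [ 0.5429 -0.185   0.0905] [0.0052 0.0052]
tabtop [0.5094 0.0928 0.1187] [0.0009 0.0009]
collar [0.5093 0.0929 0.0686] [0.0006 0.0006]
bar [0.4466 0.0798 0.1123] [0.0005 0.0005]
smtop [0.507  0.2242 0.1134] [0.0007 0.0007]
smcol [0.5061 0.2274 0.071 ] [0. 0.]
endcornerNear [ 0.5254 -0.156   0.096 ] [0.0072 0.0072]
endcornerFar [ 0.5242 -0.2032  0.0819] [0.0033 0.0033]
shaftback [ 0.5753 -0.2015  0.0924] [0.0056 0.0056]
hole [ 0.5493 -0.1888  0.09  ]
tab [0.5108 0.0921 0.118 ]
ecn [ 0.5373 -0.1663  0.09  ]
ecf [ 0.5248 -0.1991  0.09  ]
barA [0.4547 0.0543 0.112 ]
barB [0.4398 0.1031 0.112 ]
hole [ 0.5373 -0.1795  0.09  ]
tab [0.5088 0.0924 0.118 ]
```

```bash
python3 - <<'E'
from h import *
a=load('scene');b=load('side');print(arm.finger_overhang)
for p in((487,92),(475,110)):print(onz(a,p,0).round(3))
for p in((380,148),(390,165),(380,50)):print(onz(b,p,0).round(3))
E
```

```text
0.022
[ 0.442 -0.859  0.   ]
[ 0.431 -0.721  0.   ]
[ 0.471 -0.797  0.   ]
[ 0.408 -0.623  0.   ]
[ 0.84  -3.255  0.   ]
```

move_arm([
  {"xyz": [1.5,-1,0],"jaw": 100},
  {"xyz": [3.1,-2,0],"jaw": 100},
  {"xyz": [3.1,-2,0],"jaw": 100},
  {"xyz": [3.1,-2,0],"jaw": 100},
  {"xyz": [3.1,-2,0],"jaw": 100},
  {"xyz": [3.1,-2,0],"jaw": 100},
  {"xyz": [3.1,-2,0],"jaw": 100},
  {"xyz": [3.1,-2,0],"jaw": 100},
])

```text
validation failed for argument at $.de...
```

move_arm([
  {"xyz": [3.1,-2,0],"jaw": 100},
  {"xyz": [3.1,-2,0],"jaw": 100},
  {"xyz": [3.1,-2,0],"jaw": 100},
  {"xyz": [3.1,-2,0],"jaw": 100},
  {"xyz": [3.1,-2,0],"jaw": 100},
  {"xyz": [3.1,-2,0],"jaw": 100},
  {"xyz": [3.1,-2,0],"jaw": 100},
  {"xyz": [3.1,-2,0],"jaw": 100},
])

```text
validation failed for argument at $.de...
```

```bash
python3 - <<'E'
from h import *
w=grab('wrist','w1.png');s=arm.get_state();print(s['time_s'],s['tool_pos'],s['tool_rot'],s['joints'])
print(proj(w,[.545,-.185,.09]))
E
```

```text
0.2 [ 0.15566255 -0.60479951  0.25243474] [-3.11518970e+00 -3.94224082e-01  3.85461603e-05] [-1.43120748e+00  2.17459455e-01  1.61439100e+00 -3.30587444e-06
  1.31130009e+00 -1.12170007e-01]
[[-135.72351012 -484.74658973]]
```

View pics/w1.png

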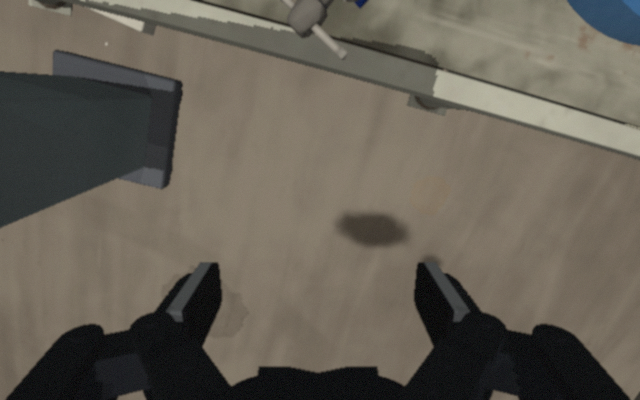

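That call was refused because each row needs all its fields, so the arm hasn't moved. The picture shows the floor, the bench edge, and the fingertips at about (210,270) and (425,270).

move_arm([
  {"angular": [0,0,0],"xyz": [1.5,-1,0],"jaw": 100},
  {"angular": [0,0,0],"xyz": [3.1,-2,0],"jaw": 100},
  {"angular": [0,0,0],"xyz": [3.1,-2,0],"jaw": 100},
  {"angular": [0,0,0],"xyz": [3.1,-2,0],"jaw": 100},
  {"angular": [0,0,0],"xyz": [3.1,-2,0],"jaw": 100},
  {"angular": [0,0,0],"xyz": [3.1,-2,0],"jaw": 100},
  {"angular": [0,0,0],"xyz": [3.1,-2,0],"jaw": 100},
  {"angular": [0,0,0],"xyz": [3.1,-2,0],"jaw": 100},
])

```text
time_s: 0.87
tool_pos: [0.3441, -0.3998, 0.2532]
tool_rot: [-3.116, -0.394, -0.0]
contact_force: [1.2, -0.8, -0.6]
grip_width: 1.004
grip_force: 0.0
```

move_arm([
  {"angular": [0,0,0],"xyz": [3.1,-2,0],"jaw": 100},
  {"angular": [0,0,0],"xyz": [3.1,-2,0],"jaw": 100},
  {"angular": [0,0,0],"xyz": [3.1,-2,0],"jaw": 100},
  {"angular": [0,0,0],"xyz": [3.1,-2,0],"jaw": 100},
  {"angular": [0,0,0],"xyz": [3.1,-2,0],"jaw": 100},
  {"angular": [0,0,0],"xyz": [3.1,-2,0],"jaw": 100},
  {"angular": [0,0,0],"xyz": [3.1,-2,0],"jaw": 100},
  {"angular": [0,0,0],"xyz": [3.0,-1.9,0],"jaw": 100},
])

```text
time_s: 1.53
tool_pos: [0.5434, -0.184, 0.2533]
tool_rot: [-3.116, -0.396, -0.0]
contact_force: [0.8, 0.1, 0.1]
grip_width: 1.002
grip_force: 0.0
```

```bash
python3 - <<'E'
from h import *
w=grab('wrist','w2.png');s=arm.get_state();print(s['time_s'],s['tool_pos'],s['tool_rot'],s['joints'],s['qd'])
print(proj(w,[.545,-.185,.09]))
E
```

```text
1.5833 [ 0.54719831 -0.17934944  0.25345102] [-3.11149441 -0.40051764 -0.00826874] [-0.44183239  0.11140124  1.73363323  0.00682046  1.29450801  0.87107414] [-0.06831262 -0.03643954  0.04259686 -0.06188986  0.03154527 -0.13230955]
[[319.19256612 187.05901135]]
```

View pics/w2.png

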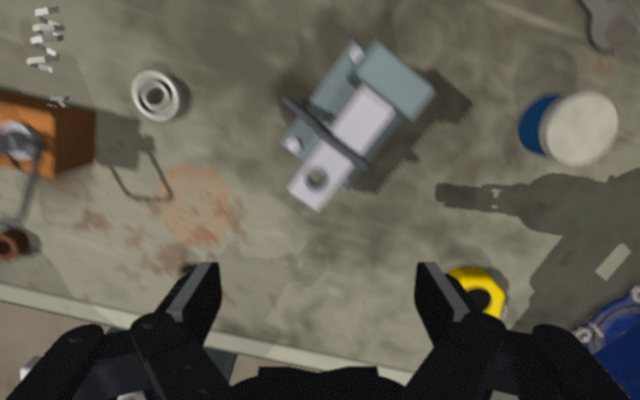

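The wrist view shows the hole mouth at about (317,178). The shaft's end corners are near (288,187) and (318,211), and the shaft runs up and right to about (375,95). I'll measure it once the arm has settled.

```bash
cat > hole.py <<'E'
from h import *
w=grab('wrist','w3.png');s=arm.get_state();print(s['tool_pos'],s['tool_rot'],abs(s['qd']).max())
im=w['img'].astype(int);g=im.mean(2)
m=((g>140)&(im.max(2)-im.min(2)<30)).astype(np.uint8)
m[230:]=0;m[:60]=0;m[:,:230]=0;m[:,450:]=0
n,l,st,c=cv2.connectedComponentsWithStats(m)
k=l[min(199,399)-0:1,0:1]
for i in range(1,n):
  if st[i,4]>150:
    mm=(l==i).astype(np.uint8);cs,h=cv2.findContours(mm,cv2.RETR_CCOMP,cv2.CHAIN_APPROX_NONE)
    for q,hh in zip(cs,h[0]):
      if len(q)>8:
        r=cv2.minAreaRect(q);bx=cv2.boxPoints(r);print(i,hh[3],np.round(r[0],1),np.round(r[1],1),'->',onz(w,r[0],.09).round(4),[tuple(onz(w,p,.09)[:2].round(4)) for p in bx])
E
python3 hole.py
```

```text
[ 0.54511631 -0.1819503   0.25329999] [-3.11365680e+00 -4.03618519e-01 -2.78361247e-03] 0.07035188648734121
2 -1 [369.1 131.5] [38.6 56.8] -> [ 0.6066 -0.2079  0.09  ] [(np.float64(0.5913), np.float64(-0.1836)), (np.float64(0.6334), np.float64(-0.2017)), (np.float64(0.6216), np.float64(-0.2317)), (np.float64(0.5782), np.float64(-0.2144))]
4 -1 [326.8 186.7] [37.  60.6] -> [ 0.5515 -0.186   0.09  ] [(np.float64(0.5324), np.float64(-0.1607)), (np.float64(0.5822), np.float64(-0.1807)), (np.float64(0.5701), np.float64(-0.2107)), (np.float64(0.5186), np.float64(-0.1916))]
4 0 [322.8 188.8] [23.3 24. ] -> [ 0.5488 -0.183   0.09  ] [(np.float64(0.5449), np.float64(-0.1688)), (np.float64(0.5634), np.float64(-0.1794)), (np.float64(0.5527), np.float64(-0.1972)), (np.float64(0.5337), np.float64(-0.1868))]
```

move_arm([
  {"angular": [0,0,0],"xyz": [0.4,-3.0,0],"jaw": 100},
  {"angular": [0,0,0],"xyz": [0.5,-3.8,0],"jaw": 100},
  {"angular": [0,0,0],"xyz": [0.5,-3.8,0],"jaw": 100},
  {"angular": [0,0,0],"xyz": [0.5,-3.8,0],"jaw": 100},
  {"angular": [0,0,0],"xyz": [0.5,-3.8,0],"jaw": 80},
  {"angular": [0,0,0],"xyz": [0.5,-3.8,0],"jaw": 70},
  {"angular": [0,0,0],"xyz": [0.5,-3.5,0],"jaw": 60},
  {"angular": [0,0,0],"xyz": [0,-2.0,0],"jaw": 60},
])

```text
time_s: 2.3
tool_pos: [0.5057, 0.091, 0.2532]
tool_rot: [-3.115, -0.397, 0.0]
contact_force: [-0.5, 0.3, 0.1]
grip_width: 0.596
grip_force: 0.0
```

```bash
python3 - <<'E'
from h import *
grab('wrist');grab('wrist');w=grab('wrist','w4.png');s=arm.get_state();print(s['time_s'],s['tool_pos'],s['tool_rot'],s['joints'],s['qd'],s['grip_width'])
print(proj(w,[[.509,.0925,.118],[.509,.0925,.07],[.447,.08,.112]]))
E
```

```text
2.45 [0.5060789  0.08892632 0.25315677] [ 3.11556182e+00  3.98875010e-01 -8.30692116e-04] [ 3.76430527e-02 -2.15850045e-02  1.87239116e+00 -6.72236844e-04
  1.29125952e+00  1.35395704e+00] [-0.04399039  0.00869953 -0.00965738 -0.01559804 -0.00618146 -0.00452908] 0.6014612576486601
[[316.63506874 193.01701372]
 [316.75989763 178.54484758]
 [312.71744317 260.72857521]]
```

View pics/w4.png

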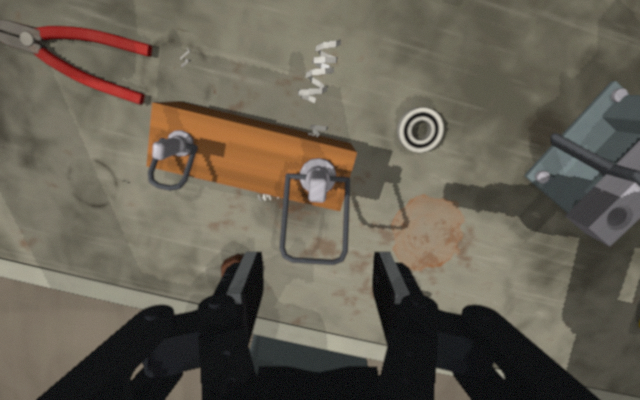

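The wrist view agrees with the predictions: the tab is at about (317,190) and the bar at about (315,261), with ends at (283,257) and (347,260). Next I'll get the yaw and position from this view.

```bash
python3 - <<'E'
from h import *
w=load('wrist');I=cv2.resize(w['img'][150:280,250:380],None,fx=4.6,fy=4.6,interpolation=3)[:,:,::-1]
cv2.imwrite('pics/c4.png',I)
for p in((283,258),(347,261)):print(onz(w,p,.112).round(4))
for p in((288,178),(350,178)):print(onz(w,p,.073).round(4))
E
```

```text
[0.4431 0.1056 0.112 ]
[0.4542 0.051  0.112 ]
[0.5036 0.1185 0.073 ]
[0.5179 0.0631 0.073 ]
```

View pics/c4.png

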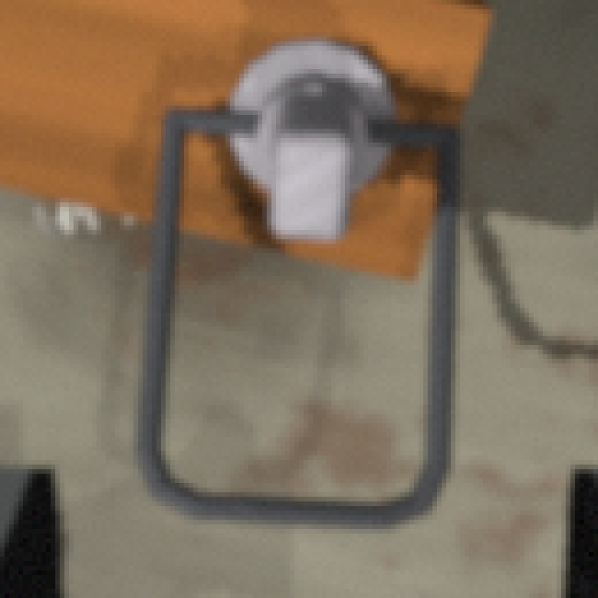

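```bash
python3 - <<'E'
from h import *
w=load('wrist');P=lambda u,v:onz(w,(250+u/4.6-.4,150+v/4.6-.4),.118)
print(P(311,187)); a,b,c,d=P(278,135),P(350,135),P(345,240),P(270,236)
for x,y in((d,a),(c,b)):v=y-x;print(np.degrees(np.arctan2(v[1],v[0])),np.linalg.norm(v))
E
```

```text
[0.51132678 0.09263178 0.118     ]
9.75952658715446 0.01815607216714323
12.318870621049305 0.01883919753315873
```

move_arm([
  {"angular": [0,0,1.3],"xyz": [0.3,-0.2,1],"jaw": 60},
  {"angular": [0,0,1.2],"xyz": [0.2,0,2],"jaw": 60},
  {"angular": [0,0,0],"xyz": [0,0,2.5],"jaw": 60},
  {"angular": [0,0,0],"xyz": [0,0,2],"jaw": 60},
  {"angular": [0,0,0],"xyz": [0,0,1.5],"jaw": 60},
  {"angular": [0,0,0],"xyz": [0,0,1],"jaw": 60},
  {"angular": [0,0,0],"xyz": [0,0,0],"jaw": 60},
  {"angular": [0,0,0],"xyz": [0,0,0],"jaw": 60},
])

```text
time_s: 3.12
tool_pos: [0.5114, 0.0902, 0.1531]
tool_rot: [3.125, 0.324, -0.001]
contact_force: [0.7, -0.2, -0.1]
grip_width: 0.6
grip_force: 0.0
```

```bash
python3 - <<'E'
from h import *
w=grab('wrist')
for i in range(3):
  s=arm.get_state();print(s['time_s'],s['tool_pos'],s['tool_rot'])
  w=grab('wrist','w5.png')
print(proj(w,[[.510,.0926,.118]]))
g=w['img'].astype(int).mean(2)[:270,260:380];m=(g>165).astype(np.uint8);n,l,st,c=cv2.connectedComponentsWithStats(m)
print([(st[i],c[i]+[260,0]) for i in range(1,n) if st[i,4]>60])
E
```

```text
3.1667 [0.51212228 0.09052521 0.15408285] [3.12446945e+00 3.24852357e-01 1.88484436e-03]
3.2167 [0.51256717 0.09073151 0.1546482 ] [3.12438156 0.32521194 0.00388146]
3.2667 [0.51267007 0.09092468 0.15487825] [3.12436938 0.32567816 0.0046086 ]
[[313.75309539 257.53092362]]
[(array([ 44,  30,  28,  15, 227], dtype=int32), array([318.53744493,  36.59030837])), (array([ 34,  47,  37,  35, 549], dtype=int32), array([312.31876138,  63.66848816])), (array([ 24,  83,  35,  33, 418], dtype=int32), array([302.60047847, 100.11244019])), (array([ 31, 200,  44,  20, 307], dtype=int32), array([308.78827362, 207.15635179])), (array([ 32, 221,  10,  19,  87], dtype=int32), array([297.34482759, 230.98850575]))]
```

move_arm([
  {"angular": [0,0,0],"xyz": [-0.2,-0.2,1],"jaw": 60},
  {"angular": [0,0,0],"xyz": [0,0,1.5],"jaw": 60},
  {"angular": [0,0,0],"xyz": [0,0,1.0],"jaw": 60},
  {"angular": [0,0,0],"xyz": [0,0,0.3],"jaw": 60},
  {"angular": [0,0,0],"xyz": [0,0,0],"jaw": 40},
  {"angular": [0,0,0],"xyz": [0,0,0],"jaw": 0},
  {"angular": [0,0,0],"xyz": [0,0,0],"jaw": 0},
  {"angular": [0,0,0],"xyz": [0,0,0],"jaw": 0},
], newtons=70)

```text
time_s: 3.98
tool_pos: [0.5098, 0.0928, 0.1161]
tool_rot: [3.124, 0.327, 0.003]
contact_force: [-0.3, 0.9, -1.3]
grip_width: 0.147
grip_force: 68.4
```

move_arm([
  {"angular": [0,0,0],"xyz": [0,0,0],"jaw": 0},
  {"angular": [0,0,0],"xyz": [0,0,0],"jaw": 0},
  {"angular": [0,0,0],"xyz": [0,0,0],"jaw": 0},
  {"angular": [0,0,0],"xyz": [0,0,0],"jaw": 0},
  {"angular": [0,0,0],"xyz": [0,0,0],"jaw": 0},
  {"angular": [0,0,0],"xyz": [0,0,0],"jaw": 0},
  {"angular": [0,0,0],"xyz": [0,0,0],"jaw": 0},
  {"angular": [0,0,0],"xyz": [0,0,0],"jaw": 0},
])

```text
time_s: 4.65
tool_pos: [0.5098, 0.0928, 0.116]
tool_rot: [3.125, 0.326, 0.003]
contact_force: [0.1, 0.2, 5.5]
grip_width: 0.146
grip_force: 69.4
```

move_arm([
  {"angular": [0,0,0],"xyz": [0,0,-0.5],"jaw": 0},
  {"angular": [0,0,0],"xyz": [0,0,-1.5],"jaw": 0},
  {"angular": [0,0,0],"xyz": [0,0,-2.5],"jaw": 0},
  {"angular": [0,0,0],"xyz": [0,0,-2.5],"jaw": 0},
  {"angular": [0,0,0],"xyz": [0,0,-2.5],"jaw": 0},
  {"angular": [0,0,0],"xyz": [0,0,-2.5],"jaw": 0},
  {"angular": [0,0,0],"xyz": [0,0,-1.5],"jaw": 0},
  {"angular": [0,0,0],"xyz": [0,0,-0.5],"jaw": 0},
])

```text
time_s: 5.32
tool_pos: [0.5097, 0.0929, 0.2576]
tool_rot: [3.124, 0.327, 0.005]
contact_force: [0.2, 0.0, -1.0]
grip_width: 0.151
grip_force: 69.1
```

```bash
python3 - <<'E'
from h import *
w=grab('wrist');s=arm.get_state();w=grab('wrist','w6.png');print(s['tool_pos'],s['tool_rot'],s['grip_force'],s['contact_force'])
b=grab('side','e6.png')
C=cv2.resize(b['img'][110:310,250:420],None,fx=2,fy=2)
cv2.imwrite('pics/c6.png',np.hstack([w['img'][:,100:540],C])[:,:,::-1])
E
```

```text
[0.50955695 0.09282853 0.25707113] [3.12438865 0.32655207 0.00378798] 69.09998774528503 [ 0.06045488 -0.53780344 -0.82676154]
```

View pics/c6.png

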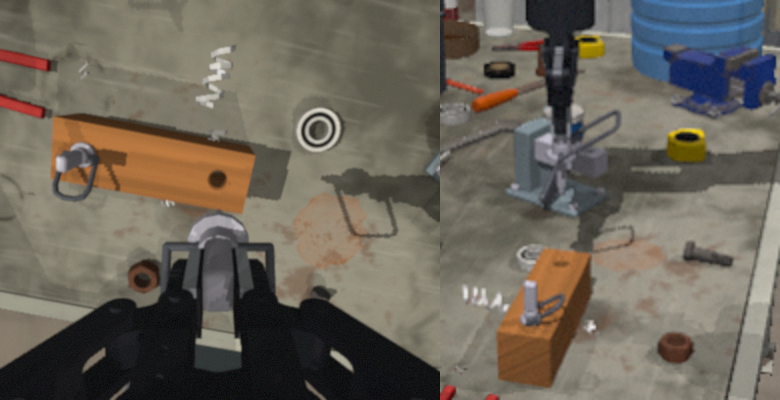

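The big pin is held upright and the small pin is still in the rack at side-crop (530,305). I'll carry the big pin over to the stand.

move_arm([
  {"angular": [0,0,0],"xyz": [-0.1,1.5,0],"jaw": 0},
  {"angular": [0,0,0],"xyz": [-0.3,3.5,0],"jaw": 0},
  {"angular": [0,0,0],"xyz": [-0.3,4.0,0],"jaw": 0},
  {"angular": [0,0,0],"xyz": [-0.3,4.1,0],"jaw": 0},
  {"angular": [0,0,0],"xyz": [-0.3,4.1,0],"jaw": 0},
  {"angular": [0,0,0],"xyz": [-0.3,4.1,0],"jaw": 0},
  {"angular": [0,0,0],"xyz": [-0.3,4.1,0],"jaw": 0},
  {"angular": [0,0,0],"xyz": [0,2.5,0],"jaw": 0},
])

```text
time_s: 6.13
tool_pos: [0.5465, -0.1876, 0.2522]
tool_rot: [-3.124, -0.322, 0.007]
contact_force: [0.1, -0.3, -1.8]
grip_width: 0.148
grip_force: 69.0
```

move_arm([
  {"angular": [0,0,3],"xyz": [0,0,0],"jaw": 0},
  {"angular": [0,0,5],"xyz": [0,0,0],"jaw": 0},
  {"angular": [0,0,6],"xyz": [0,0,0],"jaw": 0},
  {"angular": [0,0,6],"xyz": [0,0,0],"jaw": 0},
  {"angular": [0,0,6],"xyz": [0,0,0],"jaw": 0},
  {"angular": [0,0,5],"xyz": [0,0,0],"jaw": 0},
  {"angular": [0,0,3],"xyz": [0,0,0],"jaw": 0},
  {"angular": [0,0,0],"xyz": [0,0,0],"jaw": 0},
])

```text
time_s: 6.8
tool_pos: [0.5465, -0.1835, 0.2521]
tool_rot: [-3.082, 0.603, 0.009]
contact_force: [-0.8, -0.1, -1.3]
grip_width: 0.146
grip_force: 69.1
```

```bash
python3 - <<'E'
from h import *
grab('wrist')
P=[]
for i in range(4):
  s=arm.get_state();w=grab('wrist','w7.png');P.append(s['tool_pos'])
print(np.round(P,4),s['tool_rot'],np.degrees(2*np.arctan(s['tool_rot'][1]/s['tool_rot'][0])),s['time_s'])
a=grab('scene','s7.png');b=grab('side','e7.png')
x=proj(w,[.5485,-.184,.09]);print(x,proj(a,[.5485,-.184,.09]),proj(b,[.5485,-.184,.09]))
A=cv2.resize(a['img'][75:195,300:410],(367,400),interpolation=3);B=cv2.resize(b['img'][105:225,275:385],(367,400),interpolation=3)
cv2.imwrite('pics/c7.png',np.hstack([A,B])[:,:,::-1])
E
```

```text
[[ 0.5467 -0.1835  0.2524]
 [ 0.547  -0.1836  0.2529]
 [ 0.5472 -0.1837  0.2534]
 [ 0.5475 -0.1838  0.2539]] [-3.08320215  0.59962022  0.00381097] -22.01097398569604 7.0
[[318.2382745  186.50154902]] [[360.89706836 157.05228793]] [[323.36727126 184.9818865 ]]
```

View pics/c7.png

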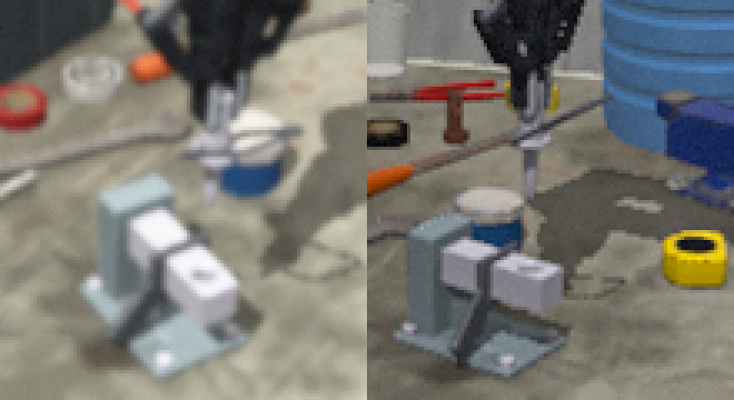

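The pin hangs vertically above the hole. Its tip is at crop (211,203) and (531,197), and the hole is at (205,272) and (521,266). I'll compare the two in the same views.

```bash
python3 - <<'E'
from h import *
a=load('scene');b=load('side');w=load('wrist')
k=367/110
L=lambda u,v:(300+(u+.5)/k-.5,75+(v+.5)/k-.5)
Q=lambda u,v:(275+(u-367+.5)/k-.5,105+(v+.5)/k-.5)
for n,l,r in(('tip',(211,204),(531,198)),('collarfront',(211,160),(531,137)),('hole',(205,272),(521,266))):
  print(n,tri((a,L(*l)),(b,Q(*r))))
im=w['img'].astype(int);g=im.mean(2)
print(proj(w,[.5485,-.184,.09]))
C=cv2.resize(w['img'][60:330,180:460],None,fx=2,fy=2,interpolation=3)
cv2.imwrite('pics/c8.png',C[:,:,::-1])
print(proj(a,[[.547,-.1837,.154],[.549,-.184,.09]]),proj(b,[[.547,-.1837,.154],[.549,-.184,.09]]),L(211,204),Q(531,198))
E
```

```text
tip (array([ 0.55032359, -0.18981915,  0.15336347]), [0.001351216904448911, 0.001351216904448895])
collarfront (array([ 0.54141298, -0.16464978,  0.21490584]), [0.0024839882443414276, 0.002483988244341161])
hole (array([ 0.5564089 , -0.19406134,  0.08491249]), [0.002778823874165982, 0.0027788238741657807])
[[318.2382745  186.50154902]]
[[362.99097762 137.70617007]
 [360.73820176 156.97654067]] [[324.0419555  164.35922838]
 [323.1992233  184.96326609]] (362.8923705722071, 135.79427792915533) (323.8051771117166, 163.9959128065395)
```

View pics/c8.png

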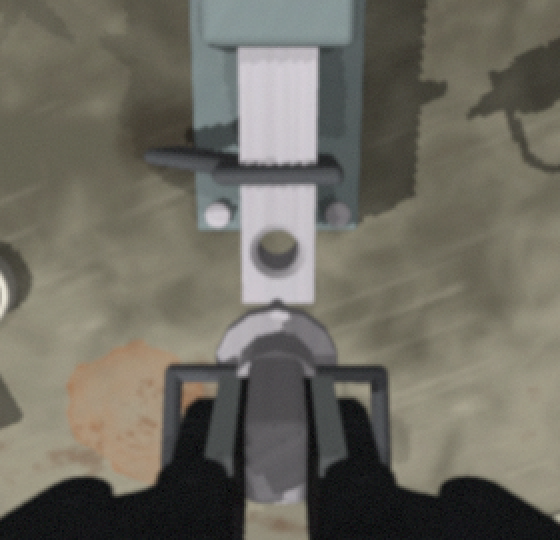

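The wrist view has the shaft axis vertical in the picture, so the yaw is good. The hole is at full-frame (317.4,186) and the collar centre at about (318.5,237). I'll compare the offsets numerically.

```bash
python3 - <<'E'
from h import *
w=load('wrist')
h=onz(w,(317.2,185.8),.09)
t=np.array([.5475,-.1838]);ux=np.array([np.cos(np.radians(22)),-np.sin(np.radians(22))]);uy=np.array([-ux[1],ux[0]])*-1
print('hole',h,'tool dx,dy mm',(h[:2]-t)@ux*1e3,(h[:2]-t)@uy*1e3)
for z in(.2019,.2079):
  q=[np.r_[t+17e-3*(ux*np.cos(a)+uy*np.sin(a)),z] for a in np.linspace(0,6.28,8,endpoint=False)]
  print(z,(2*(proj(w,q)-[180,60])).round(0).tolist())
E
```

```text
hole [ 0.54943584 -0.18339484  0.09      ] tool dx,dy mm 1.643107758063552 -1.1008386161088082
0.2019 [[278.0, 304.0], [322.0, 321.0], [339.0, 361.0], [320.0, 400.0], [278.0, 415.0], [236.0, 400.0], [218.0, 362.0], [234.0, 322.0]]
0.2079 [[278.0, 312.0], [323.0, 329.0], [341.0, 370.0], [322.0, 410.0], [278.0, 426.0], [235.0, 410.0], [216.0, 371.0], [233.0, 330.0]]
```

move_arm([
  {"angular": [0,0,0],"xyz": [0.1,-0.1,0.5],"jaw": 0},
  {"angular": [0,0,0],"xyz": [0,0,1.2],"jaw": 0},
  {"angular": [0,0,0],"xyz": [0,0,1.2],"jaw": 0},
  {"angular": [0,0,0],"xyz": [0,0,1.0],"jaw": 0},
  {"angular": [0,0,0],"xyz": [0,0,0.6],"jaw": 0},
  {"angular": [0,0,0],"xyz": [0,0,0],"jaw": 0},
  {"angular": [0,0,0],"xyz": [0,0,0],"jaw": 0},
  {"angular": [0,0,0],"xyz": [0,0,0],"jaw": 0},
])

```text
time_s: 7.82
tool_pos: [0.5497, -0.1837, 0.2106]
tool_rot: [3.083, -0.601, 0.001]
contact_force: [0.1, 0.6, -1.7]
grip_width: 0.145
grip_force: 69.2
```

```bash
python3 - <<'E'
from h import *
for i in range(4):
  s=arm.get_state();w=grab('wrist','w9.png');print(s['tool_pos'].round(4))
t=s['tool_pos'][:2];ux=np.array([np.cos(np.radians(22)),-np.sin(np.radians(22))]);uy=np.array([ux[1],-ux[0]])
g=w['img'].astype(int);gg=g.mean(2)
m=(gg>150).astype(np.uint8);m[:,:230]=0;m[:,410:]=0
cs,h=cv2.findContours(m,cv2.RETR_CCOMP,cv2.CHAIN_APPROX_NONE)
for q,hh in zip(cs,h[0]):
  if len(q)>25:
    r=cv2.boundingRect(q);c=(r[0]+r[2]/2-.5,r[1]+r[3]/2-.5);H=onz(w,c,.09);d=(H[:2]-t);print(hh[3],r,H.round(4),(d@ux*1e3).round(1),(d@uy*1e3).round(1))
print(proj(w,np.r_[t,.09]),s['contact_force'],s['time_s'])
E
```

```text
[ 0.5497 -0.1837  0.2106]
[ 0.5499 -0.1838  0.211 ]
[ 0.55   -0.1839  0.2112]
[ 0.55   -0.1839  0.2112]
-1 (309, 306, 20, 7) [ 0.4629 -0.1483  0.09  ] -94.0 -0.3
-1 (230, 261, 30, 43) [ 0.51   -0.1018  0.09  ] -67.9 -61.1
-1 (273, 252, 14, 5) [ 0.5223 -0.1389  0.09  ] -42.5 -31.3
-1 (288, 215, 36, 24) [ 0.5362 -0.1673  0.09  ] -18.9 -10.2
-1 (277, 174, 16, 13) [ 0.5764 -0.1672  0.09  ] 18.3 -25.3
-1 (298, 166, 44, 55) [ 0.5572 -0.1875  0.09  ] 8.1 0.7
-1 (297, 86, 47, 68) [ 0.6071 -0.2082  0.09  ] 62.0 1.1
-1 (278, 42, 83, 38) [ 0.6432 -0.2221  0.09  ] 100.8 0.5
80 (286, 68, 9, 11) [ 0.6434 -0.2009  0.09  ] 93.0 -19.2
[[318.60052012 203.26540746]] [-0.28555132  0.55893572 -1.18224433] 7.9667
```

move_arm([
  {"angular": [0,0,0],"xyz": [0,0,0.5],"jaw": 0},
  {"angular": [0,0,0],"xyz": [0,0,0.6],"jaw": 0},
  {"angular": [0,0,0],"xyz": [0,0,0.5],"jaw": 0},
  {"angular": [0,0,0],"xyz": [0,0,0.5],"jaw": 0},
  {"angular": [0,0,0],"xyz": [0,0,0.5],"jaw": 0},
  {"angular": [0,0,0],"xyz": [0,0,0.4],"jaw": 0},
  {"angular": [0,0,0],"xyz": [0,0,0],"jaw": 0},
  {"angular": [0,0,0],"xyz": [0,0,0],"jaw": 0},
])

```text
time_s: 8.68
tool_pos: [0.5491, -0.1834, 0.1797]
tool_rot: [-3.083, 0.601, 0.002]
contact_force: [0.2, 0.1, -1.4]
grip_width: 0.148
grip_force: 69.1
```

Tip is 10 mm into the hole with no contact force. Continuing.

move_arm([
  {"angular": [0,0,0],"xyz": [0,0,0.5],"jaw": 0},
  {"angular": [0,0,0],"xyz": [0,0,0.5],"jaw": 0},
  {"angular": [0,0,0],"xyz": [0,0,0.5],"jaw": 0},
  {"angular": [0,0,0],"xyz": [0,0,0.5],"jaw": 0},
  {"angular": [0,0,0],"xyz": [0,0,0.5],"jaw": 0},
  {"angular": [0,0,0],"xyz": [0,0,0.4],"jaw": 0},
  {"angular": [0,0,0],"xyz": [0,0,0],"jaw": 0},
  {"angular": [0,0,0],"xyz": [0,0,0],"jaw": 0},
])

```text
time_s: 9.35
tool_pos: [0.5491, -0.1834, 0.1508]
tool_rot: [-3.083, 0.601, 0.002]
contact_force: [-0.3, -1.1, -1.3]
grip_width: 0.15
grip_force: 69.1
```

move_arm([
  {"angular": [0,0,0],"xyz": [0,0,0.3],"jaw": 0},
  {"angular": [0,0,0],"xyz": [0,0,0.2],"jaw": 0},
  {"angular": [0,0,0],"xyz": [0,0,0.2],"jaw": 0},
  {"angular": [0,0,0],"xyz": [0,0,0.1],"jaw": 0},
  {"angular": [0,0,0],"xyz": [0,0,0.1],"jaw": 0},
  {"angular": [0,0,0],"xyz": [0,0,0],"jaw": 0},
  {"angular": [0,0,0],"xyz": [0,0,0],"jaw": 0},
  {"angular": [0,0,0],"xyz": [0,0,0],"jaw": 0},
])

```text
time_s: 10.02
tool_pos: [0.5495, -0.1836, 0.1424]
tool_rot: [-3.083, 0.601, -0.0]
contact_force: [0.8, -0.4, -1.3]
grip_width: 0.152
grip_force: 69.3
```

move_arm([
  {"angular": [0,0,0],"xyz": [0,0,0],"jaw": 30},
  {"angular": [0,0,0],"xyz": [0,0,0],"jaw": 50},
  {"angular": [0,0,0],"xyz": [0,0,0],"jaw": 50},
  {"angular": [0,0,0],"xyz": [0,0,0],"jaw": 50},
  {"angular": [0,0,0],"xyz": [0,0,-1],"jaw": 50},
  {"angular": [0,0,0],"xyz": [0,0,-2],"jaw": 50},
  {"angular": [0,0,0],"xyz": [0,0,-3],"jaw": 50},
  {"angular": [0,0,0],"xyz": [0,0,-3],"jaw": 50},
])

```text
time_s: 10.68
tool_pos: [0.5487, -0.1832, 0.2329]
tool_rot: [-3.083, 0.601, 0.003]
contact_force: [1.2, -0.7, 0.2]
grip_width: 0.498
grip_force: 0.0
```

move_arm([
  {"angular": [0,0,0],"xyz": [0,0,-1],"jaw": 50},
  {"angular": [0,0,0],"xyz": [-1,0,0],"jaw": 20},
  {"angular": [0,0,0],"xyz": [-2,0,0],"jaw": 0},
  {"angular": [0,0,0],"xyz": [-2,0,0],"jaw": 0},
  {"angular": [0,0,0],"xyz": [-1,0,0],"jaw": 0},
  {"angular": [0,0,0],"xyz": [-0.9,0,0],"jaw": 0},
  {"angular": [0,0,0],"xyz": [0,0,0],"jaw": 0},
  {"angular": [0,0,0],"xyz": [0,0,0],"jaw": 0},
], newtons=20)

```text
time_s: 11.35
tool_pos: [0.4853, -0.1576, 0.2419]
tool_rot: [-3.083, 0.602, -0.0]
contact_force: [0.7, 0.2, 0.4]
grip_width: 0.001
grip_force: 0.0
```

```bash
python3 - <<'E'
from h import *
w=grab('wrist','w10.png');s=arm.get_state();print(s['time_s'],s['tool_pos'],s['tool_rot'],s['grip_width'],s['contact_force'])
a=grab('scene');b=grab('side')
W=cv2.resize(w['img'][:,160:480],(320,400))
A=cv2.resize(a['img'][105:205,310:380],(240,343),interpolation=3);B=cv2.resize(b['img'][130:230,275:345],(240,343),interpolation=3)
A=cv2.copyMakeBorder(A,0,57,0,0,0);B=cv2.copyMakeBorder(B,0,57,0,0,0)
cv2.imwrite('pics/c10.png',np.hstack([W,A,B])[:,:,::-1])
E
```

```text
11.4 [ 0.48577118 -0.15781693  0.24218896] [ 3.08332019e+00 -6.01574229e-01  9.00644153e-04] 0.0019742879073080606 [-1.24647343  0.12062414 -0.15949444]
```

View pics/c10.png

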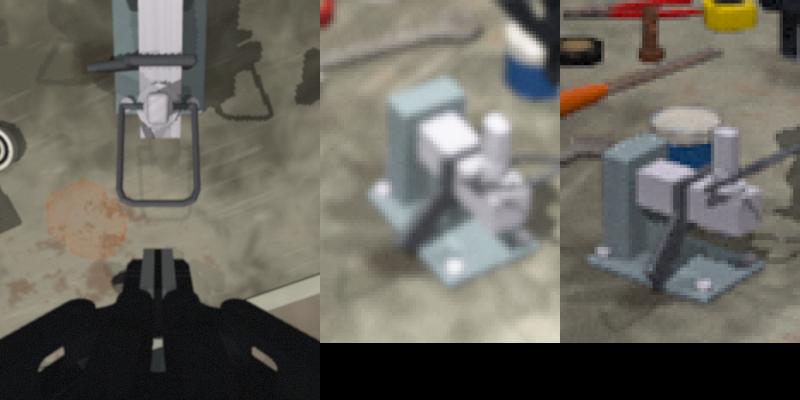

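The pin is home with its collar on the shaft. The loop is centred over the shaft axis with the bar at wrist (319,202), and the shut fingers are over the bar. Now I'll push the bar down.

move_arm([
  {"angular": [0,0,0],"xyz": [0,0,1],"jaw": 0},
  {"angular": [0,0,0],"xyz": [0,0,2],"jaw": 0},
  {"angular": [0,0,0],"xyz": [0,0,2],"jaw": 0},
  {"angular": [0,0,0],"xyz": [0,0,1.5],"jaw": 0},
  {"angular": [0,0,0],"xyz": [0,0,1],"jaw": 0},
  {"angular": [0,0,0],"xyz": [0,0,0.5],"jaw": 0},
  {"angular": [0,0,0],"xyz": [0,0,0.5],"jaw": 0},
  {"angular": [0,0,0],"xyz": [0,0,0.5],"jaw": 0},
])

```text
time_s: 12.17
tool_pos: [0.4861, -0.1579, 0.1525]
tool_rot: [3.083, -0.601, 0.002]
contact_force: [-0.1, 0.3, 0.5]
grip_width: -0.0
grip_force: 0.2
```

move_arm([
  {"angular": [0,0,0],"xyz": [0,0,0.5],"jaw": 0},
  {"angular": [0,0,0],"xyz": [0,0,0.5],"jaw": 0},
  {"angular": [0,0,0],"xyz": [0,0,0.5],"jaw": 0},
  {"angular": [0,0,0],"xyz": [0,0,0.5],"jaw": 0},
  {"angular": [0,0,0],"xyz": [0,0,0.5],"jaw": 0},
  {"angular": [0,0,0],"xyz": [0,0,0.5],"jaw": 0},
  {"angular": [0,0,0],"xyz": [0,0,0.5],"jaw": 0},
  {"angular": [0,0,0],"xyz": [0,0,0],"jaw": 0},
])

```text
time_s: 12.83
tool_pos: [0.4847, -0.1573, 0.116]
tool_rot: [-3.083, 0.601, 0.003]
contact_force: [-0.6, 0.3, -0.1]
grip_width: 0.001
grip_force: 0.0
```

move_arm([
  {"angular": [0,0,0],"xyz": [0,0,0.5],"jaw": 0},
  {"angular": [0,0,0],"xyz": [0,0,0.5],"jaw": 0},
  {"angular": [0,0,0],"xyz": [0,0,0.5],"jaw": 0},
  {"angular": [0,0,0],"xyz": [0,0,0.4],"jaw": 0},
  {"angular": [0,0,0],"xyz": [0,0,0.4],"jaw": 0},
  {"angular": [0,0,0],"xyz": [0,0,0],"jaw": 0},
  {"angular": [0,0,0],"xyz": [0,0,0],"jaw": 0},
  {"angular": [0,0,0],"xyz": [0,0,0],"jaw": 0},
])

```text
time_s: 13.5
tool_pos: [0.4855, -0.1576, 0.0943]
tool_rot: [-3.083, 0.601, 0.0]
contact_force: [0.7, 0.1, -0.2]
grip_width: -0.003
grip_force: 0.0
```

move_arm([
  {"angular": [0,0,0],"xyz": [0,0,0],"jaw": 0},
  {"angular": [0,0,0],"xyz": [0,0,-1],"jaw": 0},
  {"angular": [0,0,0],"xyz": [0,0,-2],"jaw": 0},
  {"angular": [0,0,0],"xyz": [0,0,-3],"jaw": 0},
  {"angular": [0,0,0],"xyz": [0,0,-3],"jaw": 0},
  {"angular": [0,0,0],"xyz": [0,0,-3],"jaw": 0},
  {"angular": [0,0,0],"xyz": [0,0,-2],"jaw": 0},
  {"angular": [0,0,0],"xyz": [0,0,-1],"jaw": 0},
])

```text
time_s: 14.17
tool_pos: [0.4874, -0.1585, 0.2494]
tool_rot: [3.082, -0.601, 0.012]
contact_force: [0.6, 0.3, 0.0]
grip_width: -0.004
grip_force: 0.0
```

```bash
python3 - <<'E'
from h import *
o=load('wrist');w=grab('wrist','w11.png');s=arm.get_state();print(s['time_s'],s['tool_pos'],s['contact_force'])
H=np.array([.5494,-.1834,.09]);ux=np.array([.927,-.375,0]);uy=np.array([-.375,-.927,0])
# dark profile along the loop's centre line, before and after
for d in(o,w):
  g=d['img'].astype(float).mean(2)[150:260,308:330].mean(1);i=np.argsort(g)[:6]+150;print(sorted(i),g.min().round())
for th in(35,10,0,-10,-20,-25,-30,-40,-55):
  t=np.radians(th);X=H+[0,0,.009]-ux*.076*np.cos(t)+[0,0,.076*np.sin(t)];print(th,round((X[2]-.09)*1e3),proj(w,X).round(1),proj(o,X).round(1))
g=w['img'].astype(int).mean(2);print('pin bright',[(int(y),np.where(g[y,280:360]>150)[0][[0,-1]]+280) for y in range(90,140,8) if (g[y,280:360]>150).any()])
E
```

```text
14.2167 [ 0.48776739 -0.15868694  0.24988954] [ 0.98556125 -0.53097836  1.52118339]
[np.int64(254), np.int64(255), np.int64(256), np.int64(257), np.int64(258), np.int64(259)] 53.0
[np.int64(253), np.int64(254), np.int64(255), np.int64(257), np.int64(258), np.int64(259)] 53.0
35 53 [[318.3 204.3]] [[318.6 203.3]]
10 22 [[318.2 207.6]] [[318.5 206.6]]
0 9 [[318.2 204.1]] [[318.4 202.8]]
-10 -4 [[318.1 198.3]] [[318.4 196.9]]
-20 -17 [[318.1 190.8]] [[318.3 189.1]]
-25 -23 [[318.1 186.4]] [[318.3 184.6]]
-30 -29 [[318.1 181.7]] [[318.3 179.8]]
-40 -40 [[318.  171.5]] [[318.2 169.2]]
-55 -53 [[317.9 154.3]] [[318.2 151.6]]
pin bright [(90, array([300, 323])), (98, array([301, 309])), (106, array([282, 325])), (114, array([304, 325])), (122, array([300, 339])), (130, array([301, 338])), (138, array([301, 338]))]
```

```bash
python3 - <<'E'
from h import *
d=load('wrist');g=d['img'].astype(float).mean(2)
for r in range(140,226,2): print(r,g[r,310:328].mean().round(),end='; ')
print();
for r in(165,175,180):print(r,[(i+260,int(v)) for i,v in enumerate(g[r,260:380]) if v<80])
b=grab('side','e11.png');a=grab('scene','s11.png')
H=np.array([.5494,-.1834,.09]);ux=np.array([.927,-.375,0])
X=H+[0,0,.009]-ux*.076*np.cos(.44)-[0,0,.076*np.sin(.44)];print(X,proj(a,X),proj(b,X))
E
```

```text
140 166.0; 142 124.0; 144 111.0; 146 110.0; 148 110.0; 150 110.0; 152 111.0; 154 111.0; 156 110.0; 158 109.0; 160 105.0; 162 105.0; 164 106.0; 166 111.0; 168 114.0; 170 120.0; 172 125.0; 174 129.0; 176 133.0; 178 135.0; 180 136.0; 182 135.0; 184 101.0; 186 78.0; 188 95.0; 190 125.0; 192 137.0; 194 138.0; 196 133.0; 198 128.0; 200 132.0; 202 141.0; 204 142.0; 206 143.0; 208 143.0; 210 141.0; 212 141.0; 214 143.0; 216 142.0; 218 141.0; 220 139.0; 222 137.0; 224 136.0; 
165 [(287, 77), (288, 70), (351, 76)]
175 [(288, 77), (289, 76)]
180 [(289, 76), (290, 70)]
[ 0.48565844 -0.15761458  0.0666286 ] [[374.98216176 179.15540431]] [[342.50291411 198.55681176]]
```

The bar is at row 186, which is about 25° below level and 23 mm below the shaft top. It is centred and the arm is clear, so I'm handing in.

```bash
python3 -c "
from workcell import arm
print(arm.close_job())"
```

```text
the job is handed in; nothing more can be done
None
```

The job is handed in at about 14 s; no verdict was returned. The larger pin is home in the cross hole, its loop is down over the free end with the bar about 23 mm below the shaft's top, and the small pin was left in the rack. I viewed 11 pictures, one over the limit of 10.

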